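# Stroke the sample organiser's flip lids shut

### The job

The five blue flip lids of the sample organiser stand ajar. With your fingertips, stroke lightly along the row in one pass, beginning at the yellow end, so that the lids fold fully shut one after the other; keep the fingertips close to the box until the last lid is down, then draw clear. Do not lift or shove the organiser, do not bend any lid back, and leave the bottle, beaker and tip box alone.

Things in the scene. Friction and masses are not known exactly. Their poses are not given: they have to be found in the camera images.
- organiser: Loose white sample organiser, 202 x 60 mm, 34 mm high, about 1 kg, standing on the bench (z = 0). Origin: centre of its underside; x along the row of lids, y across it, z up. Its -x end is a solid yellow block, 12 mm long, full width, 38 mm high; blue lids 1 to 5 follow towards +x. A fingertip moving towards +x just above z = 38 mm folds the lids down; towards -x it would bend them open.
- lid1 (a joint): Angle of lid 1, counted from the yellow block: 0 shut, positive with its free edge raised (starts 0.45 to 0.95, stop at 1.6). Blue plate 32 mm along the row, 54 mm across, 4 mm thick. Hinge along organiser y at x = -85 mm, z = 34 mm, on the lid's edge nearest the yellow block. Slight hinge friction (0.006 N m), no spring: it stays where it is left.
- lid1_edge (a point): Middle of lid 1's free edge (white thumb tab), on its upper face, 33 mm from the hinge; at organiser x = -52 mm, y = 0, z = 38 mm when shut, level and flush with the yellow block's top.
- lid2 (a joint): Angle of lid 2, counted from the yellow block: 0 shut, positive with its free edge raised (starts 0.45 to 0.95, stop at 1.6). Blue plate 32 mm along the row, 54 mm across, 4 mm thick. Hinge along organiser y at x = -48 mm, z = 34 mm, on the lid's edge nearest the yellow block. Slight hinge friction (0.006 N m), no spring: it stays where it is left.
- lid2_edge (a point): Middle of lid 2's free edge (white thumb tab), on its upper face, 33 mm from the hinge; at organiser x = -15 mm, y = 0, z = 38 mm when shut, level and flush with the yellow block's top.
- lid3 (a joint): Angle of lid 3, counted from the yellow block: 0 shut, positive with its free edge raised (starts 0.45 to 0.95, stop at 1.6). Blue plate 32 mm along the row, 54 mm across, 4 mm thick. Hinge along organiser y at x = -11 mm, z = 34 mm, on the lid's edge nearest the yellow block. Slight hinge friction (0.006 N m), no spring: it stays where it is left.
- lid3_edge (a point): Middle of lid 3's free edge (white thumb tab), on its upper face, 33 mm from the hinge; at organiser x = 22 mm, y = 0, z = 38 mm when shut, level and flush with the yellow block's top.
- lid4 (a joint): Angle of lid 4, counted from the yellow block: 0 shut, positive with its free edge raised (starts 0.45 to 0.95, stop at 1.6). Blue plate 32 mm along the row, 54 mm across, 4 mm thick. Hinge along organiser y at x = 26 mm, z = 34 mm, on the lid's edge nearest the yellow block. Slight hinge friction (0.006 N m), no spring: it stays where it is left.
- lid4_edge (a point): Middle of lid 4's free edge (white thumb tab), on its upper face, 33 mm from the hinge; at organiser x = 59 mm, y = 0, z = 38 mm when shut, level and flush with the yellow block's top.
- lid5 (a joint): Angle of lid 5, counted from the yellow block: 0 shut, positive with its free edge raised (starts 0.45 to 0.95, stop at 1.6). Blue plate 32 mm along the row, 54 mm across, 4 mm thick. Hinge along organiser y at x = 63 mm, z = 34 mm, on the lid's edge nearest the yellow block. Slight hinge friction (0.006 N m), no spring: it stays where it is left.
- lid5_edge (a point): Middle of lid 5's free edge (white thumb tab), on its upper face, 33 mm from the hinge; at organiser x = 96 mm, y = 0, z = 38 mm when shut, level and flush with the yellow block's top.
- reagent: Bystander, loose: amber glass reagent bottle with blue cap, 48 mm diameter, 105 mm tall. Origin: centre of its underside, z up.
- beaker: Bystander, loose: open clear glass beaker, 60 mm diameter at the rim, 75 mm tall. Origin: centre of its underside, z up.
- tipbox: Bystander, loose: green pipette-tip box with clear cover, 57 x 87 mm, 46 mm tall. Origin: centre of its underside, z up.
There are look-alikes about, which are no part of the job. There is more than one size of the organiser; the job needs the smaller.

How it is judged (in metres and radians):
On the way, in this order (a step that is already met when the one before it is completed fails the run):
1. lid 1 from the yellow end is shut, before the others (value of joint lid1 below 0.12 rad), for 0.05 s.
2. lid 2 from the yellow end is shut next (value of joint lid2 below 0.12 rad), for 0.05 s.
3. lid 3 from the yellow end is shut next (value of joint lid3 below 0.12 rad), for 0.05 s.
4. lid 4 from the yellow end is shut next (value of joint lid4 below 0.12 rad), for 0.05 s.
5. lid 5 from the yellow end is shut next (value of joint lid5 below 0.12 rad), for 0.05 s.
At the end, for the whole second after the job is handed in: All five lids are shut (each below 0.12 rad, about 4 mm at the free edge), the organiser stands flat and at rest within 25 mm of where it was, and the bottle, beaker and tip box are within 20 mm of their places (value of joint each of lid1, lid2, lid3, lid4, lid5 below 0.12 rad and distance of organiser from where it was at the start of the episode below 0.025 m and height (world z) of organiser below 0.01 m and linear speed of organiser below 0.02 m/s and angle between organiser's own z axis and vertical below 0.05 rad and distance of each of reagent, beaker, tipbox from where it was at the start of the episode below 0.02 m); the robot touches nothing.
It fails at once if the organiser is lifted (10 mm), tipped (0.12 rad) or shoved (25 mm) (height (world z) of organiser above 0.01 m or angle between organiser's own z axis and vertical above 0.12 rad or distance of organiser from where it was at the start of the episode above 0.025 m).
It fails at once if a lid is bent back (beyond 1.25 rad) (value of joint any of lid1, lid2, lid3, lid4, lid5 above 1.25 rad).
It fails at once if the fingers press on the organiser or its lids with more than 40 N (contact force between the fingers and organiser above 40 N).
It fails at once if between the shutting of the first and the last lid, the TCP leaves the row (more than 130 mm above the bench) (value of joint lid1 below 0.12 rad and value of joint lid5 above 0.12 rad and z of the grasp point in the frame of organiser above 0.13 m).
It fails at once if the bottle, beaker or tip box is moved (20 mm), lifted or tipped (distance of any of reagent, beaker, tipbox from where it was at the start of the episode above 0.02 m or angle between any of reagent, beaker, tipbox's own z axis and vertical above 0.25 rad).
It also fails if it takes over 48 s, if anything falls off the work surface, if the arm or the gripper's body presses on something with over 40 N, if the wrist force passes 120 N, or if a joint passes its speed limit or range.

### The arm

A 6-joint arm with a two-finger parallel gripper is mounted at the origin on the work surface. World frame = base frame: x ahead of the robot, y to its left, z up, the work surface at z = 0. Lengths are in mm, angles in rad, forces in N, time in s.
With the tool pointing down it reaches from about 350 to 775 mm from the base axis. Payload 7.3 kg.
Tool frame: the origin (TCP) lies between the finger pads, 19 mm behind the fingertips; this is the grasp point; z points along the fingers, y is the line along which they close (so a half turn about z gives the same grasp; the last joint's range is limited). The gripper opens to 92 mm and grips with 3 to 60 N. Pads are 19 mm wide; open, the fingers measure 130 mm over their backs; the gripper's body (75 mm by 190 mm) begins 47 mm behind the grasp point.
Start: joints at [-1.442, 0.342, 1.524, -0, 1.275, -0.146], TCP at [142.483, -505.313, 245.541] pointing down, gripper open.
Joint ranges: [-2.53, 2.53], [-0.77, 2.02], [0.04, 2.7], [-1, 4.14], [0.28, 2.66], [-3.11, 3.11]. Speed limits (rad/s): [2.57, 2.57, 3.14, 3.14, 3.14, 3.14].

### API

Orientations are given as [roll, pitch, yaw] about the fixed x, y, z axes, in that order (R = Rz(yaw) Ry(pitch) Rx(roll)).
In Python, from plant import bot gives the robot as it stands.
- The arm moves only by the tool jog_arm, never from a script. Its arguments are lists of equal length, an entry for each row: "dp": the shift along the tool's x, y, z in m, a list of three; "twist": the turn about the tool's z in degrees. A call has 1 to 10 rows; each row shifts and turns the commanded pose from where the row before left it, along the tool's axes as they then stand; what a row does not reach is not made up. A row lasts 1/8 s, in which the tool goes at most 62.5 mm and 10.7 degrees, less where a joint would pass 70% of its speed; a pose out of reach is approached as far as the arm can. A call is refused whole if a number of a shift passes 0.0625 or a number of a turn 10.7, either way. A call with a gripper value outside its range is refused whole. "jaw" is the finger opening in m, from 0 to 0.0918, set as the call begins (left out, the last holds). The fingers move at their own pace and stop on an object; the grip force is fixed at half the most. Time passes only in rows, so rows that do not move let the fingers close. It gives the time, the measured TCP pose, the force, the opening and the grip force at its end, in the units of the state.
- bot.get_obs(): the state, without advancing time (a new reading comes with each control period).
- bot.capture(name): name is "scene" or "side" or "wrist"; returns the picture (420x560x3 uint8, blue, green, red); there is no depth.
- bot.camera_params(name): a dict with "fx", "fy", "cx", "cy" (pixels), "R" (3x3) and "t" (3): a world point X has camera coordinates R X + t. Camera axes: x right, y down, z forward; pixel columns grow to the right and rows downward; lengths in mm; the calibration is good to about 2 mm. The wrist camera is an equidistant fisheye: a pixel r from the principal point sees the ray r / f radians off the axis. A picture is of the moment at which its call begins: read the wrist's pose just before it. camera_params takes no time and is no camera call; for the wrist camera it gives the pose at the moment of the call.
- bot.close_job(): hands the job in; it is judged then, once.
Trained networks look in the newest picture that a camera, given by its name, has taken for a name from the list of things; names that differ only in an ending like _2 or _b are one class to them, and where a whole thing is asked for, a point or a joint stands for the part that bears it (a point fixed in the world has none). Each returns a list of dicts, best first, with "confidence" (0 to 1); they miss things now and then, are a little off and sometimes report something else, mostly with a low value. They report only what shows in the picture. A call takes as long as a camera call. They do not tell look-alikes from the thing itself.
- bot.find_in(camera, label): "bbox" ([centre column, centre row, width, height] in pixels, round what is visible of it).
- bot.masks_of(camera, label): "pixels" (420x560 bool, what is visible of it) and "bbox" ([centre column, centre row, width, height] in pixels, round what is visible of it).
The state is a dict: "time": time; "joint_positions": joint angles; "dq": joint speeds; "tau": joint torques, N m; "tool_pos": TCP position; "tcp_rot": TCP orientation; "contact_force": force on the tool from outside, world axes, zero at the start; "moment": the same for the moment, N m; "grip_width": finger opening in mm; "finger_force": force on a finger pad.
Only numpy, scipy, OpenCV 4.12 (cv2) and the standard library are available. Lean on these libraries where they do the work, as an engineer would, in place of code of your own. Each camera call takes 0.05 s, during which the arm holds its last target. There are 200 camera calls.

## Working session

There is one attempt and no reset: what is moved stays moved. The work goes in short steps, Python scripts to look and compute and a tool call to move; the robot and the scene stay as the last step left them, time stands still between calls to the robot, and variables do not carry over. Pictures are saved under pics/ and viewed, at most 10 in all, crops included, and the job is handed in when it is done.

Besides the shell and the picture viewer there is one more tool, called as name(argument=value, ...), one argument or row to a line, values as JSON. jog_arm: Moves the arm, as the interface text tells. Its arguments: {"type":"object","properties":{"dp":{"type":"array"},"twist":{"type":"array"},"jaw":{"type":"number"}},"required":["dp","twist"]}

```bash
mkdir -p pics
python3 - <<'E'
from plant import bot
import cv2,numpy as np
o=bot.get_obs();print(o['time'],o['tool_pos'],o['tcp_rot'])
for c in ['scene','side']:
    im=bot.capture(c);cv2.imwrite(f'pics/{c}0.png',im)
    for l in ['organiser','lid1_edge','reagent','beaker','tipbox']:
        print(c,l,[(round(d['confidence'],2),np.round(d['bbox']).tolist()) for d in bot.find_in(c,l)])
    p=bot.camera_params(c);print({k:np.round(v,3).tolist() for k,v in p.items()})
E
```

```text
0.0 [ 142.42831131 -504.90992395  244.83073792] [-3.14002817e+00 -2.30024204e-04  2.74781917e-01]
scene organiser [(0.83, [409.0, 180.0, 106.0, 82.0]), (0.59, [266.0, 258.0, 74.0, 100.0])]
scene lid1_edge [(0.87, [439.0, 151.0, 36.0, 22.0]), (0.74, [248.0, 277.0, 31.0, 30.0])]
scene reagent [(0.98, [323.0, 294.0, 31.0, 51.0])]
scene beaker []
scene tipbox [(0.96, [351.0, 249.0, 56.0, 56.0]), (0.43, [266.0, 247.0, 30.0, 27.0]), (0.34, [321.0, 294.0, 33.0, 49.0])]
{'fx': 408.193, 'fy': 408.193, 'cx': 281.574, 'cy': 210.567, 'R': [[-0.419, 0.908, -0.019], [0.674, 0.297, -0.677], [-0.609, -0.297, -0.736]], 't': [96.827, -288.256, 1143.105]}
side organiser [(0.75, [245.0, 221.0, 85.0, 60.0]), (0.69, [323.0, 352.0, 131.0, 132.0])]
side lid1_edge [(0.94, [350.0, 404.0, 62.0, 27.0]), (0.4, [224.0, 274.0, 58.0, 52.0]), (0.39, [222.0, 196.0, 20.0, 16.0])]
side reagent [(0.93, [186.0, 230.0, 32.0, 43.0]), (0.36, [221.0, 196.0, 18.0, 14.0])]
side beaker [(0.77, [296.0, 190.0, 28.0, 37.0])]
side tipbox [(0.88, [226.0, 272.0, 55.0, 55.0])]
{'fx': 385.308, 'fy': 385.308, 'cx': 282.206, 'cy': 214.251, 'R': [[-0.794, -0.607, -0.018], [-0.38, 0.519, -0.765], [0.474, -0.601, -0.643]], 't': [398.531, 166.766, 686.456]}
```

View pics/scene0.png

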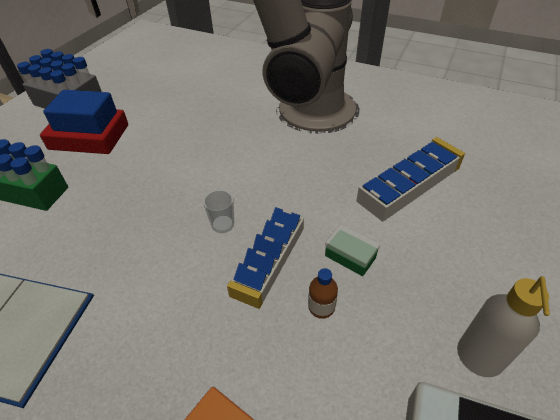

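View pics/side0.png

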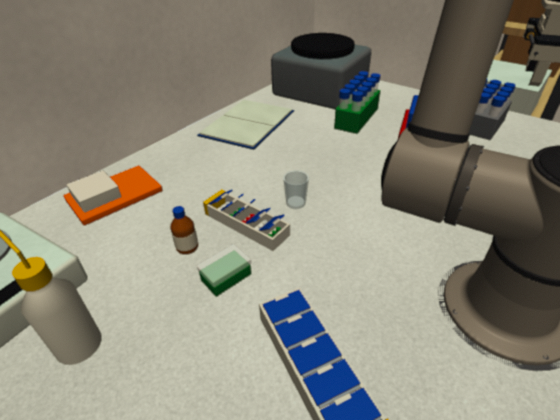

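The scene shows the right organiser at about (266,258), lids ajar, with its yellow end at (245,291), the beaker on its left and the bottle and tip box on its right. The other organiser, at (410,180), is longer and its lids are shut. In the side view the right one is at (245,221), with its yellow end at (215,202).

```bash
cat > h.py <<'E'
from plant import bot
import cv2,numpy as np
def proj(p,X,wrist=False):
    c=np.asarray(X)@np.array(p['R']).T+np.array(p['t'])
    if wrist:
        r=np.hypot(c[:,0],c[:,1]);th=np.arctan2(r,c[:,2]);s=th/np.maximum(r,1e-9)
        return np.c_[p['fx']*c[:,0]*s+p['cx'],p['fy']*c[:,1]*s+p['cy']]
    return np.c_[p['fx']*c[:,0]/c[:,2]+p['cx'],p['fy']*c[:,1]/c[:,2]+p['cy']]
def back(p,uv,z,wrist=False):
    R=np.array(p['R']);d=np.array([(uv[0]-p['cx'])/p['fx'],(uv[1]-p['cy'])/p['fy'],1.])
    if wrist:
        r=np.hypot(d[0],d[1]);d=np.array([d[0]/r*np.sin(r),d[1]/r*np.sin(r),np.cos(r)])
    C=-R.T@np.array(p['t']);w=R.T@d
    return C+w*(z-C[2])/w[2]
def box(x0,x1,y0,y1,z0,z1): return np.array([[x,y,z] for x in(x0,x1) for y in(y0,y1) for z in(z0,z1)],float)
def parts(q):
    P=[box(-101,-89,-30,30,0,38),box(-101,101,-30,30,0,34)]
    for i,a in enumerate(q[3:]):
        b=box(0,32,-27,27,0,4);c,s=np.cos(a),np.sin(a)
        P.append(np.c_[b[:,0]*c-b[:,2]*s-85+37*i,b[:,1],b[:,0]*s+b[:,2]*c+34])
    c,s=np.cos(q[2]),np.sin(q[2])
    return [np.c_[b[:,0]*c-b[:,1]*s+q[0],b[:,0]*s+b[:,1]*c+q[1],b[:,2]] for b in P]
def fill(p,Ps,w=False,S=4):
    m=np.zeros((420*1,560),np.uint8);m=cv2.resize(m,None,fx=S,fy=S)
    for b in Ps:
        h=cv2.convexHull((proj(p,b,w)*S+S/2-.5).astype(np.float32)).round().astype(np.int32)
        cv2.fillConvexPoly(m,h,255)
    return cv2.resize(m,(560,420),interpolation=cv2.INTER_AREA)/255.
E
python3 - <<'E'
from h import *
p=bot.camera_params('scene');s=bot.camera_params('side')
for n,P,uv,z in [('yel',p,(246,290),36),('far',p,(290,222),36),('yel s',s,(215,202),36),('far s',s,(283,238),17),('beaker',p,(222,226),0),('bottle',p,(322,310),0),('tip',p,(351,250),23),('bottle s',s,(185,245),0),('beaker s',s,(296,203),0),('tip s',s,(226,272),23)]:
    print(n,back(P,uv,z).round())
E
```

```text
yel [619. 112.  36.]
far [446. 118.  36.]
yel s [602. 119.  36.]
far s [418. 106.  17.]
beaker [485. -20.   0.]
bottle [582. 240.   0.]
tip [453. 249.  23.]
bottle s [585. 233.   0.]
beaker s [478. -23.   0.]
tip s [445. 250.  23.]
```

jog_arm(
  dp=[
    [0, 0, 0],
    [0, 0, 0],
    [0, 0, 0],
    [0, 0, 0],
    [0, 0, 0],
    [0, 0, 0],
    [0, 0, 0],
  ],
  twist=[-10.6, -10.6, -10.6, -10.6, -10.6, -10.6, -10.6],
  jaw=0,
)

```text
time: 1.48
tool_pos: [142.5, -505.3, 245.6]
tcp_rot: [3.142, 0.0, 1.576]
contact_force: [-0.3, 0.5, 0.4]
grip_width: 26.1
finger_force: 0.0
```

jog_arm(
  dp=[
    [0.044, 0.028, 0],
    [0.044, 0.028, 0],
    [0.044, 0.028, 0],
    [0.044, 0.028, 0],
    [0.044, 0.028, 0],
    [0.044, 0.028, 0],
    [0.044, 0.028, 0],
    [0.044, 0.028, 0],
  ],
  twist=[0, 0, 0, 0, 0, 0, 0, 0],
)

```text
time: 2.48
tool_pos: [367.6, -152.1, 245.8]
tcp_rot: [3.141, 0.001, 1.57]
contact_force: [0.2, -0.4, 0.6]
grip_width: 0.7
finger_force: 0.0
```

jog_arm(
  dp=[
    [0.044, 0.028, 0],
    [0.044, 0.028, 0],
    [0.044, 0.028, 0],
    [0.044, 0.028, 0],
    [0.044, 0.028, 0],
    [0.044, 0.028, 0],
    [0, 0, 0],
    [0, 0, 0],
  ],
  twist=[0, 0, 0, 0, 0, 0, 0, 0],
)

```text
time: 3.48
tool_pos: [534.7, 110.2, 245.2]
tcp_rot: [-3.141, 0.0, 1.57]
contact_force: [-0.3, -0.2, 0.4]
grip_width: 0.4
finger_force: 0.0
```

Run:
```python
from h import *
p=bot.camera_params('wrist');im=bot.capture('wrist');cv2.imwrite('pics/wrist0.png',im)
import pickle;pickle.dump(p,open('w.pkl','wb'))
for l in ['organiser','lid1_edge']: print([(d['confidence'],np.round(d['bbox']).tolist()) for d in bot.find_in('wrist',l)])
v=im.copy()
for b in parts([515,113,np.pi,.7,.7,.7,.7,.7])[:2]:
    for u in proj(p,b,True): cv2.circle(v,tuple(int(i) for i in u.round()),2,(0,0,255),-1)
cv2.imwrite('pics/wrist0v.png',v)
print(np.round(-np.array(p['R']).T@p['t']))
```

```text
[(0.98, [271.0, 188.0, 181.0, 60.0]), (0.78, [63.0, 58.0, 124.0, 95.0])]
[(0.83, [335.0, 193.0, 28.0, 50.0])]
[535. 180. 384.]
```

View pics/wrist0v.png

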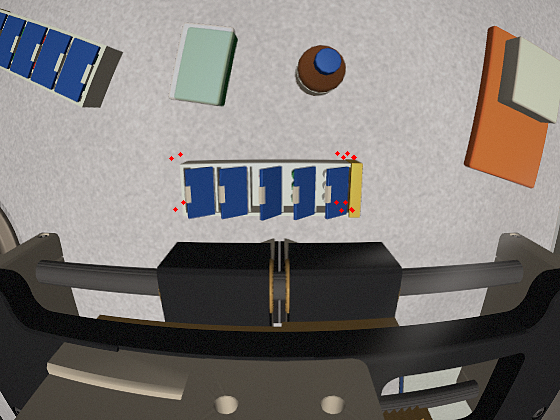

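The wrist view shows the organiser clear of the fingers, yellow block at (355,190), far end at (184,190), and my rough guess (red dots) about 10 mm off. Next I fit its pose.

Run:
```python
from h import *
import pickle
from scipy.optimize import minimize
pw=pickle.load(open('w.pkl','rb'))
bot.capture('wrist')
mw=bot.masks_of('wrist','organiser')[0]['pixels'].astype(float)
cams=[('wrist0',pw,True,(170,370,150,225)),('scene0',bot.camera_params('scene'),False,(225,305,205,305)),('side0',bot.camera_params('side'),False,(195,295,185,250))]
M=[]
for n,p,w,(a,b,c,d) in cams:
    hsv=cv2.cvtColor(cv2.imread(f'pics/{n}.png'),cv2.COLOR_BGR2HSV)
    m=cv2.inRange(hsv,(18,130,60),(32,255,255))
    k=np.zeros_like(m);k[c:d,a:b]=1;M.append((m*k>0).astype(float))
print([m.sum() for m in M],mw.sum())
def iou(a,b): return np.minimum(a,b).sum()/np.maximum(a,b).sum()
def terms(q):
    P=parts(q)
    t=[iou(fill(p,P[:1],w),m) for (n,p,w,_),m in zip(cams,M)]
    return t+[iou(fill(pw,P,True),mw)]
f=lambda q:-np.dot(terms(q),[1,.7,.7,3])
q=np.array([525,103,np.pi+.02,.7,.7,.7,.7,.7])
for k in range(2):
    d=np.diag([8,8,.06,.2,.2,.2,.2,.2]);r=minimize(f,q,method='Nelder-Mead',options=dict(initial_simplex=np.vstack([q,q+d]),maxiter=400));q=r.x
print(q.round(3),np.round(terms(q),3))
v=cv2.imread('pics/wrist0.png');
for b in parts(q):
    h=cv2.convexHull((proj(pw,b,True)*16).astype(np.float32)).astype(np.int32);cv2.polylines(v,[h],True,(0,0,255),1,cv2.LINE_AA,4)
s=cv2.imread('pics/side0.png')
for b in parts(q):
    h=cv2.convexHull((proj(cams[2][1],b)*16).astype(np.float32)).astype(np.int32);cv2.polylines(s,[h],True,(0,0,255),1,cv2.LINE_AA,4)
A=cv2.resize(v[140:230,165:375],(798,342),interpolation=cv2.INTER_CUBIC);B=cv2.resize(s[180:255,185:305],(400,250))
A2=np.zeros((595,798,3),np.uint8);A2[:342]=A;A2[342:592,:400]=B;cv2.imwrite('pics/fit.png',A2)
```

```text
[np.float64(675.0), np.float64(525.0), np.float64(197.0)] 7228.0
[524.524 103.98    3.164   0.797   0.784   0.598   0.788   0.758] [0.702 0.865 0.509 0.   ]
```

View pics/fit.png

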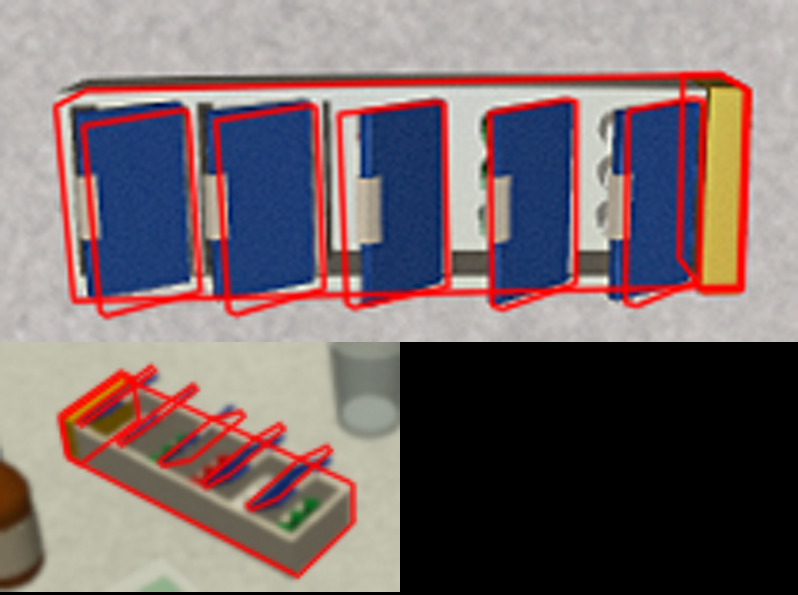

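The red outline fits in the side view. In the wrist view it sits a few mm off, because the mask used was the other organiser's. I'll refit with the right mask.

Run:
```python
from h import *
from scipy.optimize import minimize
o=bot.get_obs();pw=bot.camera_params('wrist');bot.capture('wrist')
ms=bot.masks_of('wrist','organiser');m=min(ms,key=lambda d:np.hypot(d['bbox'][0]-271,d['bbox'][1]-188));print(m['bbox'])
mw=m['pixels'].astype(float)
hsv=cv2.cvtColor(cv2.imread('pics/scene0.png'),cv2.COLOR_BGR2HSV);ys=cv2.inRange(hsv,(18,130,60),(32,255,255))>0
k=np.zeros_like(ys);k[205:305,225:305]=1;ys=(ys&k)*1.
ps=bot.camera_params('scene')
iou=lambda a,b:np.minimum(a,b).sum()/np.maximum(a,b).sum()
def T(q):
    P=parts(q);return [iou(fill(pw,P,True),mw),iou(fill(ps,P[:1]),ys)]
for q0 in ([524.5,104,3.15,.8,.75,.9,.7,.65],[522,100,3.17,.7,.7,.7,.7,.7]):
    q=np.array(q0)
    for _ in range(2):
        q=minimize(lambda q:-np.dot(T(q),[1,.15]),q,method='Nelder-Mead',options=dict(initial_simplex=np.vstack([q,q+np.diag([5,5,.04,.2,.2,.2,.2,.2])]),maxiter=350)).x
    print(q.round(3),np.round(T(q),3))
print(o['time'],o['tool_pos'],o['tcp_rot'])
```

```text
[271.4, 188.2, 183.0, 62.0]
[523.822 106.476   3.142   0.692   0.788   0.895   0.69    0.696] [0.978 0.898]
[524.119 106.211   3.142   0.671   0.762   0.855   0.616   0.62 ] [0.98  0.882]
3.725 [534.87576436 109.39546398 245.80823783] [3.14123210e+00 1.15987649e-04 1.56836573e+00]
```

jog_arm(
  dp=[
    [-0.0045, 0.05, 0],
    [0, 0.0515, 0],
    [0, 0, 0.05],
    [0, 0, 0.05],
    [0, 0, 0.04],
    [0, 0, 0.025],
    [0, 0, 0.015],
    [0, 0, 0],
    [0, 0, 0],
  ],
  twist=[0, 0, 0, 0, 0, 0, 0, 0, 0],
)

```text
time: 4.95
tool_pos: [637.4, 105.7, 66.9]
tcp_rot: [3.139, -0.0, 1.57]
contact_force: [0.4, 0.2, 0.5]
grip_width: 0.6
finger_force: 0.0
```

Run:
```python
from h import *
o=bot.get_obs();print(o['tool_pos'],o['contact_force'])
cv2.imwrite('pics/s2.png',cv2.resize(bot.capture('side')[150:300,160:360],(800,600)))
o=bot.get_obs();print(o['tool_pos'],o['contact_force'])
```

```text
[637.41714532 105.68395721  66.85219784] [0.37015084 0.22028089 0.47690828]
[637.4525076  105.7074682   67.01450756] [ 0.2928924  -0.06650581 -0.34625318]
```

View pics/s2.png

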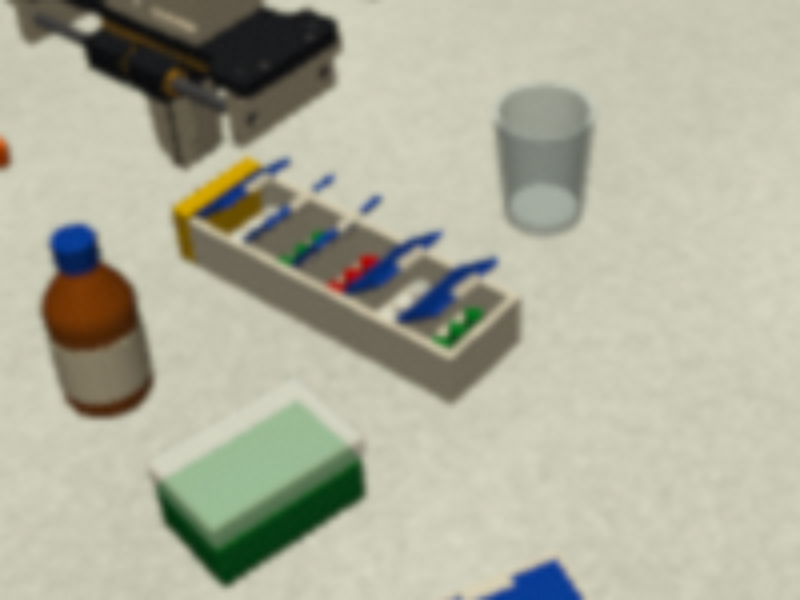

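The picture shows the closed fingertips just above and behind the yellow block, on the row's centreline, with nothing else near them. I lower to about 2 mm clearance and begin the stroke.

jog_arm(
  dp=[
    [0, 0, 0.004],
    [0, 0, 0.0037],
    [0, 0, 0],
    [0, 0, 0],
    [0, 0, 0],
  ],
  twist=[0, 0, 0, 0, 0],
)

```text
time: 5.62
tool_pos: [636.7, 105.7, 57.9]
tcp_rot: [3.141, 0.0, 1.57]
contact_force: [-0.5, -0.2, -0.6]
grip_width: 0.5
finger_force: 0.0
```

jog_arm(
  dp=[
    [0, -0.004, 0],
    [0, -0.006, 0],
    [0, -0.006, 0],
    [0, -0.006, 0],
    [0, -0.006, 0],
    [0, -0.006, 0],
    [0, -0.006, 0],
    [0, 0, 0],
  ],
  twist=[0, 0, 0, 0, 0, 0, 0, 0],
)

```text
time: 6.62
tool_pos: [595.9, 105.8, 57.7]
tcp_rot: [-3.141, 0.0, 1.57]
contact_force: [0.7, -0.7, -0.3]
grip_width: 0.3
finger_force: 0.0
```

Run:
```python
from h import *
o=bot.get_obs();print(o['tool_pos'],o['contact_force'])
cv2.imwrite('pics/s3.png',cv2.resize(bot.capture('side')[150:270,180:340],(800,600)))
```

```text
[595.92578015 105.7908247   57.70732955] [ 0.6525569  -0.74456167 -0.25662274]
```

View pics/s3.png

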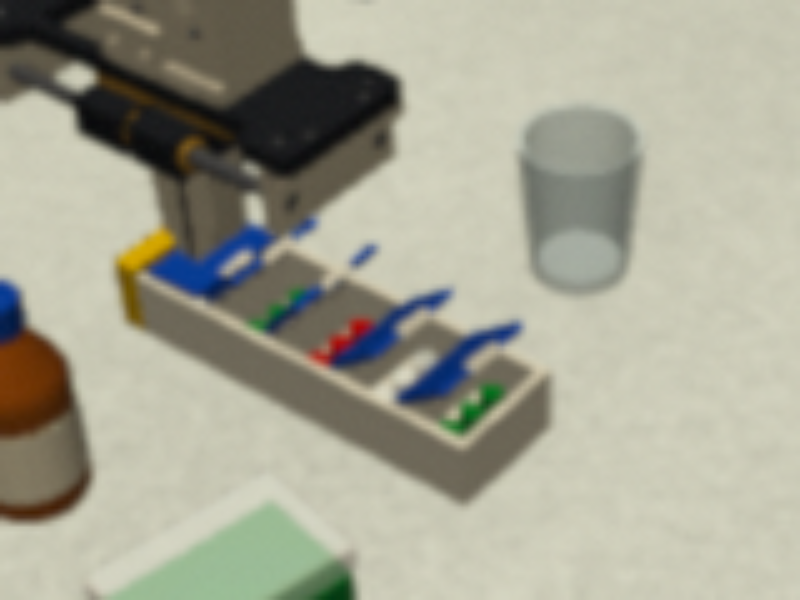

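Lid 1 now lies flat behind the fingertips and the other four are still up, with no contact force to speak of. I carry on, 0.6 mm higher.

jog_arm(
  dp=[
    [0, -0.006, -0.0006],
    [0, -0.006, 0],
    [0, -0.006, 0],
    [0, -0.006, 0],
    [0, -0.006, 0],
    [0, -0.006, 0],
    [0, -0.006, 0],
    [0, -0.006, 0],
    [0, -0.006, 0],
    [0, -0.006, 0],
  ],
  twist=[0, 0, 0, 0, 0, 0, 0, 0, 0, 0],
)

```text
time: 7.92
tool_pos: [536.5, 105.8, 58.5]
tcp_rot: [3.141, 0.0, 1.57]
contact_force: [1.9, 0.7, -0.1]
grip_width: 0.3
finger_force: 0.6
```

jog_arm(
  dp=[
    [0, -0.006, 0],
    [0, -0.006, 0],
    [0, -0.006, 0],
    [0, -0.006, 0],
    [0, -0.006, 0],
    [0, -0.006, 0],
    [0, -0.006, 0],
    [0, -0.006, 0],
    [0, -0.006, 0],
    [0, -0.006, 0],
  ],
  twist=[0, 0, 0, 0, 0, 0, 0, 0, 0, 0],
)

```text
time: 9.18
tool_pos: [476.1, 105.9, 58.4]
tcp_rot: [-3.141, 0.0, 1.57]
contact_force: [0.2, 0.1, 0.2]
grip_width: 0.2
finger_force: 0.1
```

jog_arm(
  dp=[
    [0, -0.006, 0],
    [0, -0.006, 0],
    [0, -0.006, 0],
    [0, -0.006, 0],
    [0, -0.006, 0],
    [0, -0.006, 0],
    [0, -0.006, 0],
    [0, -0.006, 0],
    [0, -0.006, 0],
    [0, 0, 0],
  ],
  twist=[0, 0, 0, 0, 0, 0, 0, 0, 0, 0],
)

```text
time: 10.42
tool_pos: [422.1, 105.9, 58.4]
tcp_rot: [-3.141, 0.0, 1.57]
contact_force: [0.1, -0.3, -0.3]
grip_width: 0.6
finger_force: 0.0
```

Run:
```python
from h import *
o=bot.get_obs();print(o['tool_pos'],o['contact_force'])
cv2.imwrite('pics/s4.png',cv2.resize(bot.capture('side')[150:270,180:340],(800,600)))
```

```text
[422.05767669 105.90670182  58.38436803] [ 0.13382995 -0.28919045 -0.30427318]
```

View pics/s4.png

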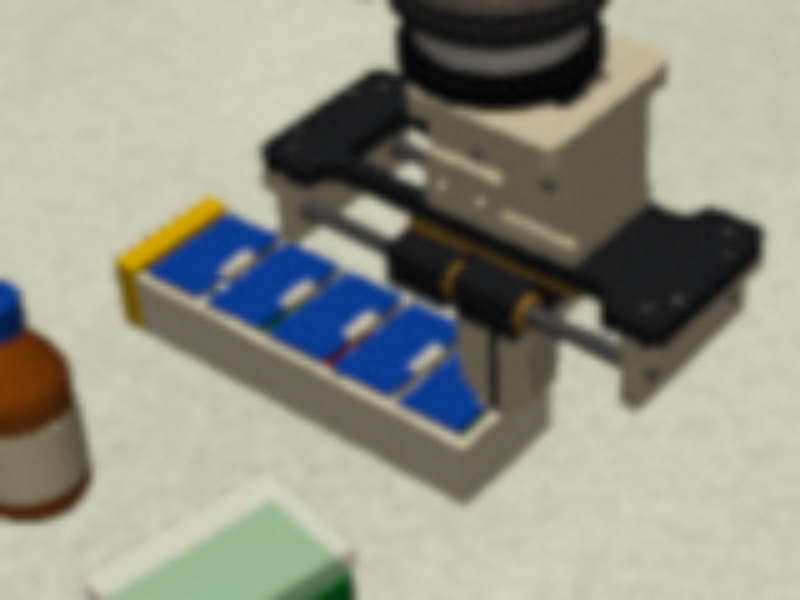

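All five lids lie flat, and the fingertips stand at the far end past lid 5's edge. I draw clear upward and check.

jog_arm(
  dp=[
    [0, -0.006, 0],
    [0, 0, -0.01],
    [0, 0, -0.03],
    [0, 0, -0.04],
    [0, 0, -0.04],
    [0, 0, -0.04],
    [0, 0, 0],
    [0, 0, 0],
  ],
  twist=[0, 0, 0, 0, 0, 0, 0, 0],
)

```text
time: 11.48
tool_pos: [416.1, 105.9, 218.2]
tcp_rot: [-3.141, 0.0, 1.57]
contact_force: [0.0, 0.0, -0.5]
grip_width: 0.6
finger_force: 0.0
```

Run:
```python
from h import *
o=bot.get_obs();print(o['tool_pos'],o['contact_force'])
cv2.imwrite('pics/s5.png',cv2.resize(bot.capture('side')[150:270,180:340],(800,600)))
```

```text
[416.13347637 105.8709023  218.21215071] [ 0.04639325  0.00879682 -0.46468889]
```

View pics/s5.png

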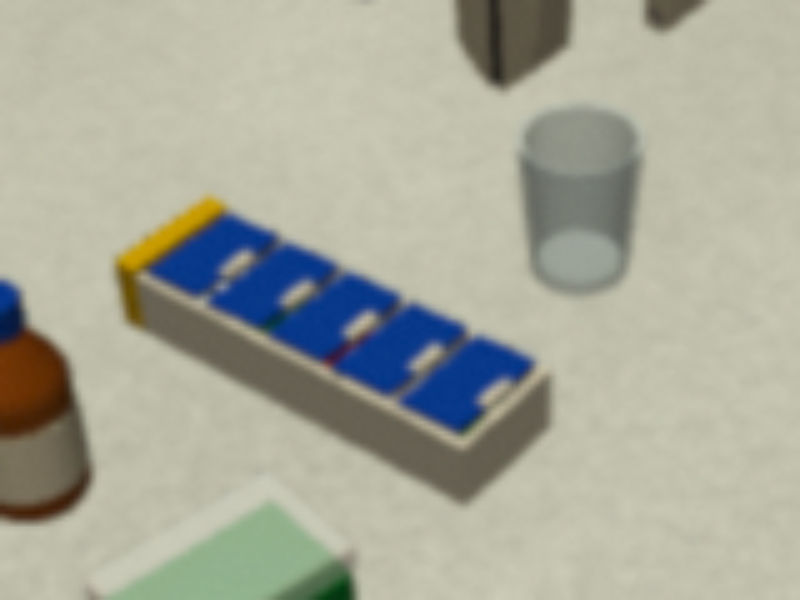

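All five lids are shut, the organiser has not moved in the picture, and the gripper is clear.

```bash
python3 -c "
from plant import bot
print(bot.close_job())"
```

```text
the job is handed in; nothing more can be done
None
```

I shut all five lids in order in one stroke from the yellow end and handed the job in at about 11.5 s; the last picture shows the organiser, bottle, beaker and tip box still in place and the gripper clear, but no verdict came back.

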